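# Marbles for the painting tray

### The job

Lift the hanging white bin that holds the five glass marbles up and off the bar of its stand and tip all five marbles into the blue paint tray for marble painting. Then stand the empty bin upright on the table top, outside the tray, and let go. Keep the tray level on the table, and leave the empty bin on the stand, the brush jar, the paper cup and the stamp where they are.

Things in the scene. Friction and masses are not known exactly. Their poses are not given: they have to be found in the camera images.
- stand: Fixed stand: two dark steel bars along its y, 380 mm long, 10 mm thick in x, at z = 154-170 mm and 99-111 mm, between wooden posts at y = +-190 mm (14 mm square, 182 mm tall, feet 100 x 22 x 12 mm). Origin on the table, midway between the posts, in the plane of the bars; z up. Bins hang on its -x side (facing the robot) from the upper bar, backs against both bars, their y along its y.
- bin: White metal bin with the marbles; loose, 110-210 g. Origin: underside, mid-width, 40 mm before the flat back (+x, at the bars); z up; sloping front faces -x. 58 mm wide (y), flat sides 3 mm thick, 75 mm high. Underside x = -15 to 40 mm, floor 4 mm. Front wall (5 mm) leans out 31 degrees to x = -60 mm at the rim. Hangs with origin 91 mm up, 2 to 3 degrees off level. Grasp across the sides.
- bin_lip (a point): The marble bin's pouring edge: middle of its front rim, 60 mm before (-x) and 75 mm above the bin's origin. The marbles start to roll out over it when the bin is tipped forward by some 60 to 70 degrees; at about 83 degrees all leave within a second.
- bin_hook (a point): Middle of the top of the marble bin's hook, at x = 46, y = 0, z = 80 mm of the bin. The hook, 40 mm wide in y and 3 mm thick, leaves the back's top edge over the upper bar (underside z = 77 mm) and goes down behind it to z = 62 mm; slot 13 mm wide, outer face at x = 56 mm. The bin must rise at least 17 mm to come free.
- tray: Blue plastic paint tray, open rectangular box, loose, 500 g: 180 mm (its x) by 260 mm (its y), 45 mm high, walls and floor 5 mm thick. Origin at the centre of its underside, z up.
- spare_bin: A second bin exactly like the first (same frame and sizes) but empty, hanging on the same stand at about 130 to 190 mm from the first, on either side of it; loose. To be left alone.
- jar: Glass jar, 84 mm across, 90 mm high, with three brush handles sticking out to 170 mm; loose, origin at the centre of its underside. To be left alone.
- paper_cup: Empty white paper cup, 84 mm across the rim, 95 mm high; loose, origin at the centre of its underside. To be left alone.
- stamp: Round hand stamp: black rubber disc 52 mm across and 22 mm thick with an upright wooden handle, 90 mm high in all; loose, origin at the centre of its underside. To be left alone.
- marble0_center (a point): Centre of one of the five green glass marbles, 22 mm in diameter, 14 g, loose in the bin (four on its floor, one on top of them).
- marble1_center (a point): Centre of one of the five green glass marbles, 22 mm in diameter, 14 g, loose in the bin (four on its floor, one on top of them).
- marble2_center (a point): Centre of one of the five green glass marbles, 22 mm in diameter, 14 g, loose in the bin (four on its floor, one on top of them).
- marble3_center (a point): Centre of one of the five green glass marbles, 22 mm in diameter, 14 g, loose in the bin (four on its floor, one on top of them).
- marble4_center (a point): Centre of one of the five green glass marbles, 22 mm in diameter, 14 g, loose in the bin (four on its floor, one on top of them).
Things that resemble listed ones, but are neither listed nor needed, are in the scene too. Leave any red look-alike of the bin alone.

How it is judged:
By the outcome, as a careful person would: the job done as asked, in the order asked, and still so for the second after the job is handed in, with the robot touching nothing.
It also fails if it takes over 72 s, if anything falls off the work surface, if the arm or the gripper's body presses on something with over 40 N, if the wrist force passes 120 N, or if a joint passes its speed limit or range.

### The arm

A 6-joint arm with a two-finger parallel gripper is mounted at the origin on the work surface. World frame = base frame: x ahead of the robot, y to its left, z up, the work surface at z = 0. Lengths are in mm, angles in rad, forces in N, time in s.
With the tool pointing down it reaches from about 375 to 750 mm from the base axis. Payload 9 kg.
Tool frame: the origin (TCP) lies at the very end of the fingers, on their centre line; the grasp point (between the pads) lies 19 mm behind it; z points along the fingers, y is the line along which they close (so a half turn about z gives the same grasp; the last joint's range is limited). The gripper opens to 85 mm and grips with 20 to 120 N. Pads are 22 mm wide; open, the fingers measure 114 mm over their backs; the gripper's body (76 mm by 85 mm) begins 54 mm behind the grasp point. The pads swing forward as they close: fully open they stand 13 mm farther back than shut.
Start: joints at [1.027, 0.104, 0.097, 1.564, 0, 1.353], TCP at [192.045, 568.468, 231.331] pointing down, gripper open.
Joint ranges: [-2.99, 2.99], [-0.84, 1.86], [-1.1, 1.16], [-1.84, 2.11], [-1.51, 1.56], [-3.14, 3.14]. Speed limits (rad/s): [2.22, 2.22, 2.57, 3.14, 3.14, 3.14].

### API

Orientations are given as a unit quaternion [w, x, y, z].
In Python, from bench import manip gives the robot as it stands.
- The arm moves only by the shell command python3 -m pendant 'ROWS' [OPENING]. ROWS is a JSON object of lists of equal length, an entry for each row: "translation": the shift along the tool's x, y, z each as a share of 75 cm, from -1 to 1, a list of three; "rotation": the turn, a rotation vector about the tool's x, y, z each as a share of pi/4 rad, from -1 to 1, a list of three. In form: {"translation": [[x, y, z], ...], "rotation": [[rx, ry, rz], ...]}. A call has exactly 5 rows; each row shifts and turns the commanded pose from where the row before left it, along the tool's axes as they then stand; what a row does not reach is not made up. A row lasts 1/12 s, in which the tool goes at most 41.7 mm and 7.16 degrees, less where a joint would pass 70% of its speed; a pose out of reach is approached as far as the arm can. A call with a number of a shift or a turn outside -1 to 1 is refused whole. A call with a gripper value outside its range is refused whole. OPENING is the opening, from 0 (shut) to 1 (fully open), set as the call begins (- or left out, the last holds). The fingers move at their own pace and stop on an object; the grip force is fixed at half the most. Time passes only in rows, so rows that do not move let the fingers close, or fill a call up. It gives the time, the measured TCP pose, the force, the opening and the grip force at its end, in the units of the state.
- manip.observe(): the state, without advancing time (a new reading comes with each control period).
- manip.grab_frame(name): name is "side" or "top" or "wrist"; returns a dict with "image" (480x640x3 uint8, blue, green, red), "K" (3x3 intrinsics, pixels), "cam_to_world" (4x4, takes a point from camera to world coordinates). Camera axes: x right, y down, z forward; pixel columns grow to the right and rows downward; lengths in mm; the calibration is good to about 2 mm. A picture is of the moment at which its call begins. There is no depth.
- manip.hand_in(): hands the job in; it is judged then, once.
The state is a dict: "t": time; "joint_positions": joint angles; "joint_velocities": joint speeds; "effort": joint torques, N m; "position": TCP position; "tcp_rot": TCP orientation; "wrist_force": force on the tool from outside, world axes, zero at the start; "torque": the same for the moment, N m; "grip_width": opening from 0.0 (shut) to 1.0 (fully open); "gripper_force": force on a finger pad.
Only numpy, scipy, OpenCV 4.12 (cv2) and the standard library are available. Lean on these libraries where they do the work, as an engineer would, in place of code of your own. Each camera call takes 0.05 s, during which the arm holds its last target. There are 200 camera calls.

## Working session

There is one attempt and no reset: what is moved stays moved. The work goes in short steps, Python scripts to look and compute and a shell command to move; the robot and the scene stay as the last step left them, time stands still between calls to the robot, and variables do not carry over. Pictures are saved under pics/ and viewed, at most 10 in all, crops included, and the job is handed in when it is done.

```bash
mkdir -p pics; ls; python3 - <<'E'
from bench import manip
import cv2,json,numpy as np
s=manip.observe(); print({k:np.round(v,3).tolist() for k,v in s.items()})
for n in ("side","top"):
    f=manip.grab_frame(n); cv2.imwrite(f"pics/{n}0.png",f["image"]); np.savez(f"{n}0.npz",**f)
    print(n,np.round(f["K"],1).tolist(),np.round(f["cam_to_world"],3).tolist())
E
```

```text
pics
{'t': 0.0, 'joint_positions': [1.027, 0.105, 0.096, 1.564, -0.0, 1.353], 'joint_velocities': [0.001, 0.002, -0.0, -0.001, -0.001, -0.0], 'effort': [-0.004, -55.692, 50.366, 0.016, -0.0, 0.0], 'position': [191.866, 568.151, 230.535], 'tcp_rot': [-0.0, 0.162, 0.987, -0.001], 'wrist_force': [0.583, 0.135, -0.416], 'torque': [-0.014, 0.026, 0.033], 'gripper_force': 0.0, 'grip_width': 0.999}
side [[607.1, 0.0, 313.6], [0.0, 607.1, 243.1], [0.0, 0.0, 1.0]] [[0.875, -0.235, 0.422, -100.471], [-0.483, -0.463, 0.743, -1091.278], [0.021, -0.855, -0.519, 866.881], [0.0, 0.0, 0.0, 1.0]]
top [[453.5, 0.0, 316.7], [0.0, 453.5, 237.7], [0.0, 0.0, 1.0]] [[0.02, -0.991, 0.133, 395.342], [-1.0, -0.018, 0.02, -29.392], [-0.017, -0.133, -0.991, 991.846], [0.0, 0.0, 0.0, 1.0]]
```

View pics/side0.png

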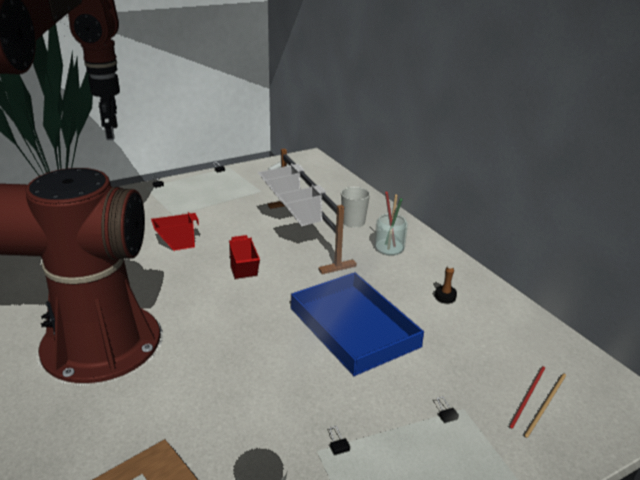

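View pics/top0.png

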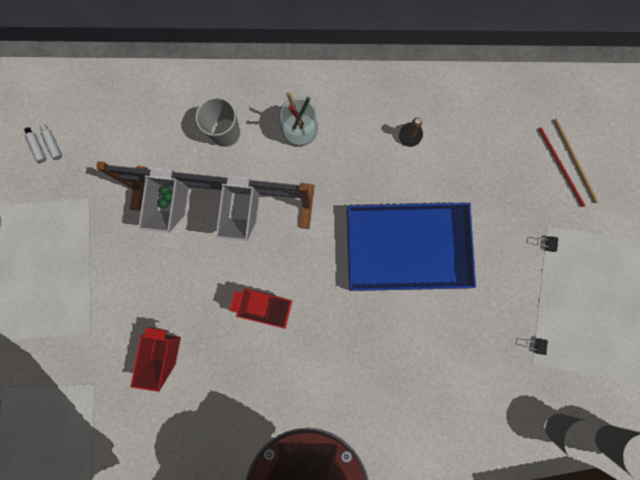

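The side view shows the stand at (300,210) with two white bins hanging on its near side, the blue tray at (357,322), and red look-alikes at (177,230) and (244,257). The top view shows the stand running from (100,165) to (308,187) and the tray's corners at about (348,205), (470,203), (475,287) and (350,290).

Things that could be taken for the marble bin, by top-view pixel:
- White bin at (160,200), with green marbles.
- Empty white bin at (237,210), the spare.
- Red bins at (262,308) and (157,360).

I choose (160,200) and will check it in a close crop.

```bash
cat > h.py <<'E'
import cv2,numpy as np
from bench import manip
def load(n):
    d=np.load(n); return {k:d[k] for k in d}
def ray(f,p):
    d=np.linalg.inv(f["K"])@[p[0],p[1],1]; M=f["cam_to_world"]; return M[:3,3],M[:3,:3]@d
def onz(f,p,z):
    o,d=ray(f,p); return o+d*(z-o[2])/d[2]
def proj(f,X):
    c=np.linalg.inv(f["cam_to_world"])@np.append(X,1); q=f["K"]@c[:3]; return q[:2]/q[2]
E
python3 - <<'E'
from h import *
f=load("top0.npz"); im=f["image"]
for nm,p in dict(postL=(100,165),postR=(308,185)).items(): print(nm,onz(f,p,182).round())
hsv=cv2.cvtColor(im,cv2.COLOR_BGR2HSV)
g=cv2.inRange(hsv,(45,80,20),(85,255,255)); g[:, 210:]=0
n,l,st,c=cv2.connectedComponentsWithStats(g)
for i in range(1,n):
    if st[i,4]>10: print("green",st[i],c[i],onz(f,c[i],115).round())
b=cv2.inRange(hsv,(105,120,40),(130,255,255))
cs=max(cv2.findContours(b,0,2)[0],key=cv2.contourArea)
r=cv2.approxPolyDP(cs,6,True)[:,0]; print(r.tolist()); print([onz(f,p,45).round().tolist() for p in r])
crop=cv2.resize(im[150:250,85:325],None,fx=3.3,fy=3.3,interpolation=cv2.INTER_CUBIC)
s=load("side0.npz")["image"]
c2=cv2.resize(s[140:280,240:420],None,fx=1.8,fy=1.8,interpolation=cv2.INTER_CUBIC)
o=np.zeros((crop.shape[0]+c2.shape[0],792,3),np.uint8); o[:crop.shape[0]]=crop; o[crop.shape[0]:,:c2.shape[1]]=c2
cv2.imwrite("pics/crop1.png",o)
E
```

```text
postL [633. 392. 182.]
postR [601.   5. 182.]
green [158 186  14  22 201] [164.55721393 196.54228856] [590. 292. 115.]
[[469, 203], [348, 206], [350, 289], [473, 287]]
[[602.0, -331.0, 45.0], [591.0, -75.0, 45.0], [416.0, -82.0, 45.0], [425.0, -335.0, 45.0]]
```

View pics/crop1.png

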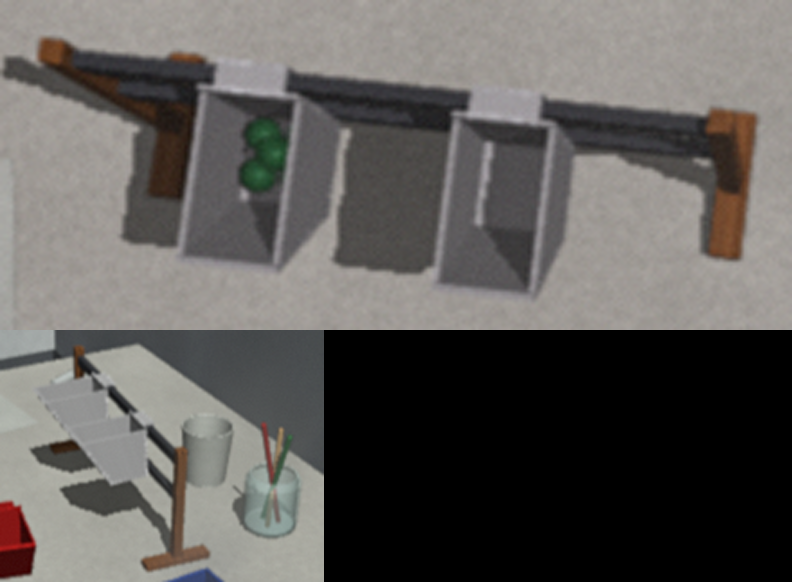

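The crop shows three green marbles in the left bin, at crop (262,150), and the other white bin empty. The left bin is the one to take; its rim corners are at crop (202,88), (298,97), (278,268) and (181,260).

```bash
python3 - <<'E'
from h import *
f=load("top0.npz"); s=load("side0.npz")
c=lambda p:(85+p[0]/3.3,150+p[1]/3.3)
P={k:onz(f,c(p),z) for k,p,z in [("bL",(202,88),166),("bR",(298,97),166),("fR",(278,268),164),("fL",(181,260),164),("hL",(217,60),171),("hR",(288,66),171),
 ("sbL",(455,113),166),("sbR",(553,124),166),("sfR",(534,294),164),("sfL",(438,288),164),("postL",(55,48),182),("postR",(735,118),182)]}
for k,v in P.items(): print(k,v.round(1), "side px",proj(s,v).round())
d=lambda a,b:(np.linalg.norm(P[a]-P[b]).round(1),np.degrees(np.arctan2(*(P[a]-P[b])[:2])).round(1))
for a,b in [("bL","bR"),("fL","fR"),("bL","fL"),("bR","fR"),("hL","hR"),("postL","postR"),("bL","sbL")]: print(a,b,d(a,b))
E
grep -c . h.py
```

```text
bL [616.2 310.8 166. ] side px [291. 165.]
bR [611.8 255.4 166. ] side px [298. 173.]
fR [513.5 261.2 164. ] side px [265. 180.]
fL [517.1 316.5 164. ] side px [258. 172.]
hL [631.4 301.3 171. ] side px [297. 164.]
hR [628.5 260.5 171. ] side px [303. 170.]
sbL [603.9 165.1 166. ] side px [312. 187.]
sbR [598.4 109.1 166. ] side px [320. 196.]
sfR [501.3 116.2 164. ] side px [285. 203.]
sfL [503.8 170.3 164. ] side px [277. 194.]
postL [633.8 389.2 182. ] side px [284. 149.]
postR [599.5   5.3 182. ] side px [342. 207.]
bL bR (np.float64(55.6), np.float64(4.6))
fL fR (np.float64(55.4), np.float64(3.7))
bL fL (np.float64(99.3), np.float64(93.3))
bR fR (np.float64(98.5), np.float64(93.4))
hL hR (np.float64(41.0), np.float64(4.1))
postL postR (np.float64(385.5), np.float64(5.1))
bL sbL (np.float64(146.2), np.float64(4.8))
10
```

```bash

python3 -m pendant '{"translation":[[0,0,0],[0,0,0],[0,0,0],[-0.0362,-0.0226,0],[-0.0362,-0.0226,0]],"rotation":[[0,0,-0.107],[0,0,-0.108],[0,0,-0.107],[0,0,0],[0,0,0]]}' 1
python3 -m pendant '{"translation":[[-0.0362,-0.0226,0],[-0.0362,-0.0226,0],[-0.0362,-0.0226,0],[-0.0362,-0.0226,0],[-0.0362,-0.0226,0]],"rotation":[[0,0,0],[0,0,0],[0,0,0],[0,0,0],[0,0,0]]}'
python3 -m pendant '{"translation":[[-0.0362,-0.0226,0],[-0.0362,-0.0226,0],[-0.0362,-0.0226,0],[-0.0362,-0.0226,0],[-0.0362,-0.0226,0]],"rotation":[[0,0,0],[0,0,0],[0,0,0],[0,0,0],[0,0,0]]}'
python3 -m pendant '{"translation":[[-0.0362,-0.0226,0],[-0.0362,-0.0226,0],[-0.0362,-0.0226,0],[0,0,0],[0,0,0]],"rotation":[[0,0,0],[0,0,0],[0,0,0],[0,0,0],[0,0,0]]}'
python3 - <<'E'
from h import *
s=manip.observe(); print(np.round(s["position"],1),np.round(s["tcp_rot"],3),np.round(s["joint_positions"],3),s["t"])
f=manip.grab_frame("wrist"); np.savez("w1.npz",**f); cv2.imwrite("pics/w1.png",f["image"]); print(f["K"].round(),f["cam_to_world"].round(2).tolist())
E
```

```text
t: 0.52
position: [243.1, 530.6, 230.8]
tcp_rot: [-0.0, 0.035, 0.999, -0.0]
wrist_force: [-0.2, -0.2, 0.4]
grip_width: 0.997
gripper_force: 0.0
t: 0.93
position: [373.9, 435.1, 231.0]
tcp_rot: [-0.0, 0.036, 0.999, -0.0]
wrist_force: [0.5, 0.2, 0.6]
grip_width: 1.001
gripper_force: 0.0
t: 1.35
position: [503.1, 340.6, 230.9]
tcp_rot: [-0.0, 0.036, 0.999, -0.0]
wrist_force: [-0.3, 0.6, -0.0]
grip_width: 1.002
gripper_force: 0.0
t: 1.77
position: [580.5, 283.9, 230.2]
tcp_rot: [-0.001, 0.038, 0.999, -0.0]
wrist_force: [-0.6, -0.3, -0.0]
grip_width: 1.004
gripper_force: 0.0
[580.5 283.9 230.2] [-0.001  0.038  0.999 -0.   ] [0.253 0.25  0.257 1.579 0.    0.328] 1.7667
[[384.   0. 318.]
 [  0. 384. 231.]
 [  0.   0.   1.]] [[0.07, 0.95, 0.3, 504.93], [1.0, -0.07, -0.02, 288.61], [-0.0, 0.3, -0.96, 371.82], [0.0, 0.0, 0.0, 1.0]]
```

View pics/w1.png

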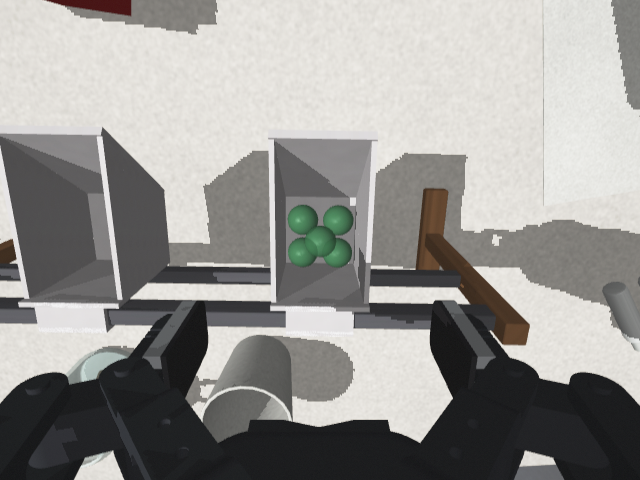

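The wrist view shows all five marbles in the bin at (320,238). Its rim corners are at (271,137), (376,138), (370,307) and (272,307), and the hook is at (320,318). I'll refine the pose from this view.

```bash
python3 - <<'E'
from h import *
f=load("w1.npz"); t=load("top0.npz")
c=lambda p:(85+p[0]/3.3,150+p[1]/3.3)
for k,p,z,q in [("fR",(271,136),164,(278,268)),("fL",(377,138),164,(181,260)),("bR",(272,304),166,(298,97)),("bL",(370,304),166,(202,88)),("hR",(286,331),171,(288,66)),("hL",(353,331),171,(217,60))]:
    o1,d1=ray(f,p);o2,d2=ray(t,c(q)); A=np.c_[d1,-d2]; s=np.linalg.lstsq(A,o2-o1,rcond=None)[0]
    print(k,onz(f,p,z).round(1),"tri",((o1+d1*s[0]+o2+d2*s[1])/2).round(1),"gap",np.linalg.norm(A@s-o2+o1).round(1))
E
```

```text
fR [515.1 262.7 164. ] tri [514.7 262.4 160.3] gap 1.3
fL [520.3 318.3 164. ] tri [519.7 319.9 155.1] gap 2.7
bR [611.9 252.7 166. ] tri [610.3 253.7 170.1] gap 1.1
bL [616.2 311.  166. ] tri [616.4 311.  165.7] gap 0.1
hR [627.7 259.9 171. ] tri [628.1 260.2 171. ] gap 0.9
hL [630.6 299.7 171. ] tri [630.4 300.1 172.5] gap 1.5
```

```bash

python3 -m pendant '{"translation":[[0.003,0.0017,0.025],[0,0,0.025],[0,0,0.025],[0,0,0.02],[0,0,0]],"rotation":[[0,0,0],[0,0,0],[0,0,0],[0,0,0],[0,0,0]]}' 1
python3 -m pendant '{"translation":[[0,0,0.016],[0,0,0.016],[0,0,0.0143],[0,0,0],[0,0,0]],"rotation":[[0,0,0],[0,0,0],[0,0,0],[0,0,0],[0,0,0]]}'
python3 - <<'E'
from h import *
s=manip.observe(); print(np.round(s["position"],1),np.round(s["joint_positions"],3),s["wrist_force"])
f=manip.grab_frame("wrist"); cv2.imwrite("pics/w2.png",f["image"])
E
```

```text
t: 2.23
position: [574.7, 287.3, 156.5]
tcp_rot: [-0.003, 0.036, 0.999, -0.001]
wrist_force: [-0.1, 0.5, -0.6]
grip_width: 1.004
gripper_force: 0.0
t: 2.65
position: [577.0, 286.6, 124.6]
tcp_rot: [-0.001, 0.036, 0.999, -0.0]
wrist_force: [-0.0, 0.7, 0.1]
grip_width: 0.998
gripper_force: 0.0
[577.  286.6 124.6] [0.258 0.246 0.061 1.387 0.    0.331] [-0.02952369  0.69336711  0.13855765]
```

View pics/w2.png

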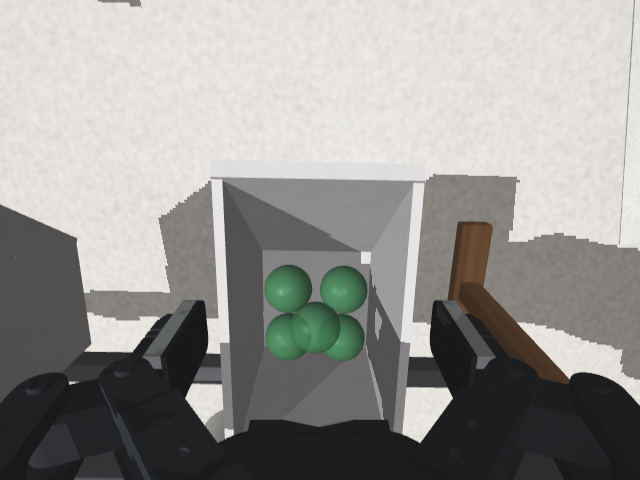

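The bin sits centred between the pads: its sides are at columns 222 and 412, the pad faces at 205 and 433, and nothing touches. Closing.

```bash

python3 -m pendant '{"translation":[[0,0,0],[0,0,0],[0,0,0],[0,0,0],[0,0,0]],"rotation":[[0,0,0],[0,0,0],[0,0,0],[0,0,0],[0,0,0]]}' 0
python3 -m pendant '{"translation":[[0,0,0],[0,0,0],[0,0,0],[0,0,0],[0,0,0]],"rotation":[[0,0,0],[0,0,0],[0,0,0],[0,0,0],[0,0,0]]}'
python3 -m pendant '{"translation":[[0,0,0],[0,0,0],[0,0,0],[0,0,0],[0,0,0]],"rotation":[[0,0,0],[0,0,0],[0,0,0],[0,0,0],[0,0,0]]}'
```

```text
t: 3.12
position: [578.0, 286.6, 126.4]
tcp_rot: [0.001, 0.036, 0.999, 0.0]
wrist_force: [-1.5, -1.7, 5.3]
grip_width: 0.672
gripper_force: 62.7
t: 3.53
position: [578.0, 286.6, 126.4]
tcp_rot: [0.001, 0.036, 0.999, 0.0]
wrist_force: [-2.9, -0.8, 4.5]
grip_width: 0.677
gripper_force: 62.7
t: 3.95
position: [578.0, 286.6, 126.4]
tcp_rot: [0.001, 0.036, 0.999, 0.0]
wrist_force: [-1.0, -1.8, 5.4]
grip_width: 0.674
gripper_force: 62.7
```

```bash

python3 -m pendant '{"translation":[[0,0,-0.008],[0,0,-0.008],[0,0,-0.008],[0,0,-0.01],[0,0,-0.01]],"rotation":[[0,0,0],[0,0,0],[0,0,0],[0,0,0],[0,0,0]]}'
python3 -m pendant '{"translation":[[0,0,-0.012],[0,0,-0.012],[0,0,-0.012],[0,0,-0.012],[0,0,0]],"rotation":[[0,0,0],[0,0,0],[0,0,0],[0,0,0],[0,0,0]]}'
python3 - <<'E'
from h import *
s=manip.observe(); print(np.round(s["position"],1),np.round(s["joint_positions"],3),s["wrist_force"])
o=[]
for n in("side","wrist"):
    f=manip.grab_frame(n); im=f["image"]; o.append(cv2.resize(im[100:250,200:400],(400,300)) if n=="side" else cv2.resize(im,(400,300)))
cv2.imwrite("pics/lift.png",np.hstack(o))
E
```

```text
t: 4.37
position: [577.3, 286.7, 159.0]
tcp_rot: [-0.0, 0.036, 0.999, 0.0]
wrist_force: [0.6, 0.0, -2.7]
grip_width: 0.675
gripper_force: 64.7
t: 4.78
position: [578.0, 286.9, 197.0]
tcp_rot: [0.001, 0.036, 0.999, 0.0]
wrist_force: [-2.8, -0.3, -0.5]
grip_width: 0.672
gripper_force: 64.7
[578.  286.9 197. ] [0.258 0.236 0.181 1.513 0.    0.331] [-2.78540522 -0.32824163 -0.48927839]
```

View pics/lift.png

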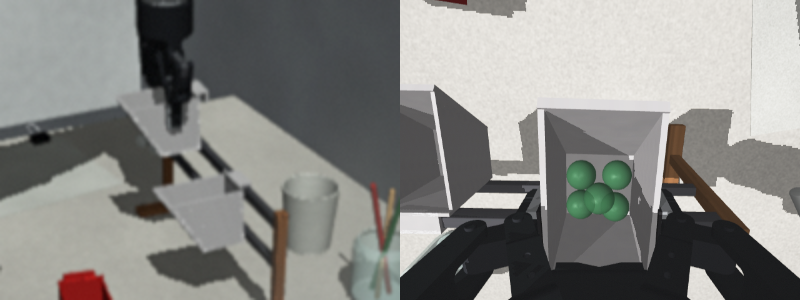

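The lift is clean: the bin is clear of the bar with all five marbles inside, and the spare hasn't moved. Now raise and retract it, turn it, and carry it to the tray.

```bash

python3 -m pendant '{"translation":[[0.02,0,-0.016],[0.0267,0,-0.016],[0.03,0,-0.016],[0.03,0,-0.016],[0.0267,0,-0.016]],"rotation":[[0,0,0],[0,0,0],[0,0,0],[0,0,0],[0,0,0]]}'
python3 -m pendant '{"translation":[[0,0,0],[0,0,0],[0,0,0],[0,0,0],[0,0,0]],"rotation":[[0,0,0.1156],[0,0,0.1156],[0,0,0.1156],[0,0,0.1156],[0,0,0.1156]]}'
python3 -m pendant '{"translation":[[-0.012,-0.014,0],[-0.0235,-0.0278,0],[-0.0235,-0.0278,0],[-0.0235,-0.0278,0],[-0.0235,-0.0278,0]],"rotation":[[0,0,0],[0,0,0],[0,0,0],[0,0,0],[0,0,0]]}'
python3 -m pendant '{"translation":[[-0.0235,-0.0278,0],[-0.0235,-0.0278,0],[-0.0235,-0.0278,0],[-0.0235,-0.0278,0],[-0.0235,-0.0278,0]],"rotation":[[0,0,0],[0,0,0],[0,0,0],[0,0,0],[0,0,0]]}'
python3 -m pendant '{"translation":[[-0.0235,-0.0278,0],[-0.0235,-0.0278,0],[-0.0235,-0.0278,0],[-0.0235,-0.0278,0],[-0.0235,-0.0278,0]],"rotation":[[0,0,0],[0,0,0],[0,0,0],[0,0,0],[0,0,0]]}'
python3 -m pendant '{"translation":[[-0.0235,-0.0278,0],[-0.0235,-0.0278,0],[-0.0235,-0.0278,0],[-0.0235,-0.0278,0],[-0.0235,-0.0278,0]],"rotation":[[0,0,0],[0,0,0],[0,0,0],[0,0,0],[0,0,0]]}'
python3 -m pendant '{"translation":[[0,0,0],[0,0,0],[0,0,0],[0,0,0],[0,0,0]],"rotation":[[0,0,0],[0,0,0],[0,0,0],[0,0,0],[0,0,0]]}'
python3 - <<'E'
from h import *
s=manip.observe(); print(np.round(s["position"],1),np.round(s["joint_positions"],3),s["wrist_force"])
t=manip.grab_frame("top");np.savez("top1.npz",**t); hsv=cv2.cvtColor(t["image"],cv2.COLOR_BGR2HSV)
cv2.imwrite("pics/top1.png",t["image"])
E
```

```text
t: 5.3
position: [476.4, 293.9, 254.1]
tcp_rot: [-0.0, 0.036, 0.999, -0.0]
wrist_force: [0.4, 1.3, -1.8]
grip_width: 0.677
gripper_force: 64.6
t: 5.72
position: [477.6, 293.9, 253.7]
tcp_rot: [-0.0, 0.263, 0.965, -0.0]
wrist_force: [0.3, 0.3, -2.6]
grip_width: 0.674
gripper_force: 64.8
t: 6.13
position: [499.2, 171.7, 253.7]
tcp_rot: [-0.0, 0.26, 0.966, -0.0]
wrist_force: [-0.1, 0.5, -2.3]
grip_width: 0.676
gripper_force: 64.7
t: 6.55
position: [523.0, 37.0, 253.7]
tcp_rot: [-0.0, 0.26, 0.965, 0.0]
wrist_force: [0.3, 0.0, -1.2]
grip_width: 0.678
gripper_force: 64.7
t: 6.97
position: [546.7, -97.4, 253.7]
tcp_rot: [-0.0, 0.26, 0.965, 0.0]
wrist_force: [0.6, 0.8, -1.9]
grip_width: 0.675
gripper_force: 64.7
t: 7.38
position: [570.5, -231.9, 253.5]
tcp_rot: [-0.0, 0.26, 0.965, 0.0]
wrist_force: [-1.0, -0.1, -1.3]
grip_width: 0.676
gripper_force: 64.7
t: 7.8
position: [570.6, -229.5, 254.4]
tcp_rot: [0.0, 0.26, 0.966, 0.0]
wrist_force: [0.5, -0.4, -1.3]
grip_width: 0.678
gripper_force: 64.8
[ 570.6 -229.5  254.4] [-0.595  0.157  0.197  1.61   0.    -0.069] [ 0.46067644 -0.39898474 -1.27386559]
```

```bash

python3 -m pendant '{"translation":[[-0.0077,-0.0071,0],[-0.0077,-0.0071,0],[0,0,0],[0,0,0],[0,0,0]],"rotation":[[0,-0.1,0],[0,-0.1,0],[0,-0.1,0],[0,-0.1,0],[0,-0.1,0]]}'
python3 -m pendant '{"translation":[[0,0,0],[0,0,0],[0,0,0],[0,0,0],[0,0,0]],"rotation":[[0,-0.1,0],[0,-0.1,0],[0,-0.1,0],[0,-0.1,0],[0,-0.1,0]]}'
python3 -m pendant '{"translation":[[0.0196,0,0.0196],[0.0196,0,0.0196],[0.0196,0,0.0196],[0.0196,0,0.0196],[0.0196,0,0.0196]],"rotation":[[0,0,0],[0,0,0],[0,0,0],[0,0,0],[0,0,0]]}'
python3 - <<'E'
from h import *
s=manip.observe(); print(np.round(s["position"],1),np.round(s["joint_positions"],3),s["wrist_force"])
im=manip.grab_frame("side")["image"][150:450,200:600]; t=manip.grab_frame("top")["image"][130:355,300:600]
cv2.imwrite("pics/tip.png",np.hstack([im,cv2.resize(t,(400,300))]))
E
```

```text
t: 8.27
position: [575.3, -244.9, 255.2]
tcp_rot: [0.191, 0.255, 0.947, -0.051]
wrist_force: [0.3, 0.2, -1.9]
grip_width: 0.674
gripper_force: 64.8
t: 8.68
position: [578.5, -245.5, 254.0]
tcp_rot: [0.369, 0.24, 0.893, -0.099]
wrist_force: [-71.9, 17.8, 16.6]
grip_width: 0.674
gripper_force: 65.6
t: 9.1
position: [579.1, -246.1, 149.8]
tcp_rot: [0.367, 0.241, 0.893, -0.099]
wrist_force: [0.9, -0.5, -2.4]
grip_width: 0.677
gripper_force: 65.1
[ 579.1 -246.1  149.8] [-0.653 -0.83  -1.02   0.603  0.089 -0.091] [ 0.9348255  -0.47842034 -2.39279039]
```

View pics/tip.png

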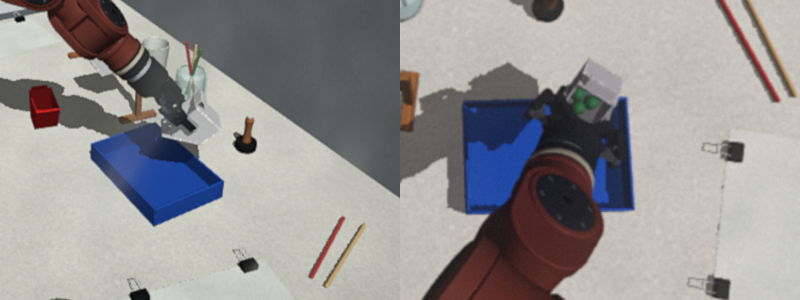

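The left half (side view) shows the tipped bin over the tray at (195,125). The right half (top view) shows the marbles still inside at (583,97). Joint 2 is close to its limit, and there was a force spike of about 76 N partway through the tip. I'll fit the arm's geometry before going on.

```bash
cat > k.py <<'E'
import numpy as np
from scipy.optimize import least_squares
D=[((1.027,.105,.096,1.564,0),(191.9,568.2,230.5)),((.253,.25,.257,1.579,0),(580.5,283.9,230.2)),((.258,.246,.061,1.387,0),(577,286.6,124.6)),
((.258,.236,.181,1.513,0),(578,286.9,197)),((-.595,.157,.197,1.61,0),(570.6,-229.5,254.4)),((-.653,-.83,-1.02,.603,.089),(579.1,-246.1,149.8))]
def fk(p,q):
    r0,z0,L1,L2,a,Lt,lat,L5=p; q1,q2,q3,q4,q5=q; f=q2-q3; t=f+q4
    # q5 turns the tool sideways about an axis normal to tool in the arm's plane
    r=r0+L1*np.sin(q2)+L2*np.cos(f)+a*np.sin(f)+(L5+Lt*np.cos(q5))*np.cos(t)
    z=z0+L1*np.cos(q2)-L2*np.sin(f)+a*np.cos(f)-(L5+Lt*np.cos(q5))*np.sin(t)
    l=lat+Lt*np.sin(q5)
    return np.array([r*np.cos(q1)-l*np.sin(q1),r*np.sin(q1)+l*np.cos(q1),z])
pri=np.array([0,300,400,500,0,250,130,0]); w=np.array([.02,.01,.005,.005,.05,.005,.1,.1])
g=least_squares(lambda p:np.concatenate([(fk(p,q)-x) for q,x in D]+[w*(p-pri)]),pri)
P=g.x
if __name__=="__main__":
    print(P.round(1)); print([ (fk(P,q)-x).round(1).tolist() for q,x in D])
    for tip in (60,75,85,95):
      for z in (120,150,200,250):
        o=[]
        for r in (560,600,640,680,720):
            t=np.pi/2-np.radians(tip)
            h=least_squares(lambda v:(fk(P,(0,v[0],v[1],t-v[0]+v[1],0))-[r,fk(P,(0,0,0,0,0))[1],z])[[0,2]],[-.3,-.6])
            o.append((h.x.round(2).tolist(),round(float(t-h.x[0]+h.x[1]),2)) if h.cost<1 else None)
        print(tip,z,o)
E
python3 k.py; python3 -c "
from h import *
s=manip.observe();print(s['t'],s['wrist_force'].round(1) if hasattr(s['wrist_force'],'round') else s['wrist_force'],s['torque'],s['joint_velocities'])"
```

```text
[ 10.2 278.1 307.2 546.   51.6 360.4 128.9  40.2]
[[2.0, 1.6, -0.8], [-1.6, -1.1, 0.4], [-0.1, -1.1, 1.1], [-0.7, -1.3, 0.7], [0.2, -1.2, -0.1], [2.7, 3.6, -1.2]]
60 120 [None, ([-1.46, -1.54], 0.45), ([-0.94, -1.29], 0.17), ([-0.65, -1.13], 0.05), ([-0.45, -0.98], -0.01)]
60 150 [None, ([-1.44, -1.47], 0.49), ([-0.99, -1.26], 0.25), ([-0.72, -1.11], 0.13), ([-0.51, -0.97], 0.06)]
60 200 [None, ([-1.38, -1.36], 0.55), ([-1.04, -1.19], 0.37), ([-0.79, -1.05], 0.26), ([-0.58, -0.92], 0.18)]
60 250 [([-1.68, -1.39], 0.81), ([-1.32, -1.24], 0.6), ([-1.04, -1.1], 0.46), ([-0.82, -0.98], 0.36), ([-0.63, -0.86], 0.29)]
75 120 [None, None, ([-1.01, -1.51], -0.24), ([-0.58, -1.28], -0.44), ([-0.35, -1.12], -0.51)]
75 150 [None, None, ([-1.26, -1.57], -0.05), ([-0.72, -1.3], -0.32), ([-0.46, -1.13], -0.41)]
75 200 [None, None, ([-1.46, -1.57], 0.15), ([-0.89, -1.3], -0.14), ([-0.61, -1.13], -0.26)]
75 250 [None, None, ([-1.44, -1.47], 0.23), ([-1.0, -1.26], -0.0), ([-0.72, -1.1], -0.12)]
85 120 [None, None, ([-0.54, -1.42], -0.79), ([-0.27, -1.24], -0.88), ([-0.1, -1.09], -0.9)]
85 150 [None, None, ([-0.85, -1.52], -0.58), ([-0.45, -1.29], -0.75), ([-0.24, -1.13], -0.8)]
85 200 [None, None, None, ([-0.73, -1.35], -0.52), ([-0.46, -1.17], -0.63)]
85 250 [None, None, None, ([-0.95, -1.36], -0.33), ([-0.63, -1.18], -0.46)]
95 120 [([-0.43, -1.56], -1.22), ([-0.13, -1.36], -1.32), ([0.02, -1.22], -1.33), ([0.13, -1.1], -1.32), ([0.23, -0.98], -1.3)]
95 150 [None, ([-0.49, -1.5], -1.1), ([-0.2, -1.3], -1.19), ([-0.04, -1.16], -1.21), ([0.09, -1.03], -1.21)]
95 200 [None, None, ([-0.64, -1.45], -0.9), ([-0.33, -1.25], -1.01), ([-0.15, -1.11], -1.04)]
95 250 [None, None, None, ([-0.63, -1.33], -0.79), ([-0.37, -1.16], -0.87)]
9.2 [-0.1  0.3 -3.2] [0.54122386 0.94371838 0.02359722] [ 0.00016291 -0.01495529  0.07487771  0.03168989  0.00190691  0.00209348]
```

```bash
cat > ik.py <<'E'
from k import *
from scipy.spatial.transform import Rotation as Ro
lo=np.array([-2.99,-.84,-1.1,-1.84,-1.51,-3.14]);hi=np.array([2.99,1.86,1.16,2.11,1.56,3.14])
def full(q):
    q1,q2,q3,q4,q5,q6=q; t=q2-q3+q4
    e=np.array([np.cos(q1),np.sin(q1),0]);l=np.array([-np.sin(q1),np.cos(q1),0]);u=np.cos(t)*e-np.sin(t)*np.array([0,0,1])
    z=u*np.cos(q5)+l*np.sin(q5); y=l*np.cos(q5)-u*np.sin(q5); x=np.cross(y,z)
    return fk(P,q[:5]), Ro.from_matrix(np.c_[x,y,z])*Ro.from_rotvec([0,0,q6])
def tool(psi,tip):  # degrees; forward yaw, tip from straight down
    p,a=np.radians([psi,tip]); f=np.array([np.cos(p),np.sin(p),0]); k=np.array([0,0,1.])
    z=np.sin(a)*f-np.cos(a)*k; y=np.array([-np.sin(p),np.cos(p),0]); return Ro.from_matrix(np.c_[np.cross(y,z),y,z])
def ik(pos,R,q0s,m=.04):
    best=None
    for q0 in q0s:
        def res(q):
            p,r=full(q); return np.r_[(p-pos)/100,(R.inv()*r).as_rotvec()]
        h=least_squares(res,np.clip(q0,lo+m+.01,hi-m-.01),bounds=(lo+m,hi-m))
        if h.cost<2e-6 and (best is None or np.abs(h.x-q0s[0]).max()<np.abs(best-q0s[0]).max()): best=h.x
    return best
def lip2tcp(lip,psi,tip):
    a=np.radians(tip); p=np.radians(psi); F=-63*np.cos(a)-40*np.sin(a); Z=-63*np.sin(a)+40*np.cos(a)
    return np.array(lip)-[F*np.cos(p),F*np.sin(p),Z]
E
python3 - <<'E'
from ik import *
q=np.array([-.653,-.83,-1.02,.603,.089,-.091]); p,R=full(q); print(p.round(1),R.as_quat()[[3,0,1,2]].round(3))
seeds=[q,[-.6,.2,-.3,.3,0,0],[-.9,.2,-.4,.3,1.2,-1.5],[-.2,.2,-.4,.3,-1.2,1.5],[-.9,.2,-.4,-.5,.8,-1],[-.2,.2,-.4,-.5,-.8,1],[-.9,.4,-.4,1.2,1.3,-1.5],[-.2,.5,-.4,1.2,-1.3,1.5]]
for tip in (83,92):
  for lz in (75,110):
    for psi in range(-150,151,15):
        s=ik(lip2tcp((515,-206,lz),psi,tip),tool(psi,tip),seeds)
        if s is not None: print(tip,lz,psi,s.round(2).tolist(),"tcp",lip2tcp((515,-206,lz),psi,tip).round())
E
```

```text
[ 581.8 -242.5  148.6] [ 0.368  0.24   0.893 -0.099]
83 75 -105 [-0.06, 0.61, -0.13, 1.85, -1.33, 2.61] tcp [ 503. -252.  133.]
83 75 -90 [-0.05, 0.24, -0.58, 0.38, -1.44, 1.2] tcp [ 515. -253.  133.]
83 75 -75 [-0.08, -0.01, -0.91, -0.55, -1.21, 0.33] tcp [ 527. -252.  133.]
83 75 30 [-1.27, 0.17, -0.7, 1.77, 1.32, -2.65] tcp [ 556. -182.  133.]
83 75 45 [-1.21, 0.42, -0.41, 2.02, 1.13, -2.88] tcp [ 549. -172.  133.]
83 110 -105 [-0.06, 0.55, -0.15, 1.9, -1.33, 2.61] tcp [ 503. -252.  168.]
83 110 -90 [-0.05, 0.16, -0.59, 0.45, -1.44, 1.2] tcp [ 515. -253.  168.]
83 110 -75 [-0.08, -0.12, -0.93, -0.45, -1.21, 0.33] tcp [ 527. -252.  168.]
83 110 30 [-1.27, 0.08, -0.72, 1.84, 1.32, -2.65] tcp [ 556. -182.  168.]
92 75 -75 [-0.05, 0.23, -0.85, -1.18, -1.25, -0.11] tcp [ 525. -242.  139.]
92 110 -75 [-0.05, 0.1, -0.89, -1.1, -1.25, -0.11] tcp [ 525. -242.  174.]
```

```bash
python3 - <<'E'
from ik import *
from h import load,onz
q=np.array([-.653,-.83,-1.02,.603,.089,-.091])
seeds=[q,[-.2,.2,-.4,-.5,-.8,1],[-.1,0,-.9,-.5,-1.2,.3],[-.05,.2,-.85,-1.1,-1.2,-.1],[-.2,0,-.9,-.9,-.8,0]]
for tip in (83,92):
  for lx,ly in ((530,-206),(540,-260),(560,-240),(560,-280)):
    for lz in (65,95):
      for psi in range(-80,-20,10):
        tc=lip2tcp((lx,ly,lz),psi,tip); s=ik(tc,tool(psi,tip),seeds,.03)
        if s is not None: print(tip,(lx,ly,lz),psi,s.round(2).tolist(),"tcp",tc.round(),"wrist",(tc-400*tool(psi,tip).as_matrix()[:,2]).round())
f=load("top0.npz")
for n,p,z in [("red",(234,300),60),("red",(290,305),60),("red",(265,325),60),("stamp",(411,134),11),("grey",(528,415),0),("grey",(560,430),100)]: print(n,onz(f,p,z).round())
E
```

```text
83 (530, -206, 65) -80 [-0.06, 0.15, -0.76, -0.42, -1.31, 0.47] tcp [ 538. -253.  123.] wrist [469. 138. 171.]
83 (530, -206, 65) -70 [-0.1, -0.01, -0.94, -0.66, -1.1, 0.25] tcp [ 546. -251.  123.] wrist [410. 123. 171.]
83 (530, -206, 95) -80 [-0.06, 0.06, -0.77, -0.35, -1.31, 0.47] tcp [ 538. -253.  153.] wrist [469. 138. 201.]
83 (530, -206, 95) -70 [-0.1, -0.12, -0.96, -0.58, -1.1, 0.25] tcp [ 546. -251.  153.] wrist [410. 123. 201.]
83 (540, -260, 65) -80 [-0.17, 0.16, -0.75, -0.57, -1.2, 0.32] tcp [ 548. -307.  123.] wrist [479.  84. 171.]
83 (540, -260, 65) -70 [-0.23, 0.01, -0.93, -0.72, -0.98, 0.19] tcp [ 556. -305.  123.] wrist [420.  69. 171.]
83 (540, -260, 95) -80 [-0.17, 0.07, -0.77, -0.5, -1.2, 0.32] tcp [ 548. -307.  153.] wrist [479.  84. 201.]
83 (540, -260, 95) -70 [-0.23, -0.1, -0.96, -0.63, -0.98, 0.19] tcp [ 556. -305.  153.] wrist [420.  69. 201.]
83 (560, -240, 65) -80 [-0.13, 0.22, -0.68, -0.51, -1.25, 0.37] tcp [ 568. -287.  123.] wrist [499. 104. 171.]
83 (560, -240, 65) -70 [-0.17, 0.07, -0.86, -0.69, -1.04, 0.21] tcp [ 576. -285.  123.] wrist [440.  89. 1
[... 3007 characters left out ...]
.]
92 (560, -280, 65) -70 [-0.24, 0.27, -0.82, -1.15, -0.98, -0.05] tcp [ 573. -315.  129.] wrist [436.  60. 115.]
92 (560, -280, 65) -60 [-0.33, 0.13, -0.98, -1.16, -0.72, -0.03] tcp [ 579. -313.  129.] wrist [379.  33. 115.]
92 (560, -280, 95) -80 [-0.18, 0.31, -0.67, -1.09, -1.21, -0.09] tcp [ 567. -317.  159.] wrist [497.  76. 145.]
92 (560, -280, 95) -70 [-0.24, 0.16, -0.85, -1.08, -0.98, -0.05] tcp [ 573. -315.  159.] wrist [436.  60. 145.]
92 (560, -280, 95) -60 [-0.33, 0.0, -1.03, -1.07, -0.72, -0.03] tcp [ 579. -313.  159.] wrist [379.  33. 145.]
red [389. 156.  60.]
red [381.  41.  60.]
red [340.  90.  60.]
stamp [ 765. -217.   11.]
grey [ 164. -457.    0.]
grey [ 162. -472.  100.]
```

```bash
python3 - <<'E'
from ik import *
q=np.array([-.653,-.83,-1.02,.603,.089,-.091])
T=lip2tcp((545,-255,88),-70,87); print("target",T.round(1))
c=np.array([579.1,-246.1,149.8])
for i in range(9):
    a=i/8; psi=-30-40*a; s=ik(c+(T-c)*a,tool(psi,45),[q],.003); print("yaw",psi,None if s is None else s.round(2)); q=s if s is not None else q
for tip in range(50,91,5):
    s=ik(T,tool(-70,tip),[q],.003); print("tip",tip,None if s is None else s.round(2)); q=s if s is not None else q
# move in tool axes at start
print((tool(-30,45).inv().apply(T-c)/750).round(4))
E
```

```text
target [ 559.8 -295.6  148.8]
yaw -30.0 None
yaw -35.0 [-0.62 -0.81 -1.01  0.59  0.01 -0.01]
yaw -40.0 [-0.58 -0.77 -0.99  0.57 -0.08  0.08]
yaw -45.0 [-0.54 -0.72 -0.95  0.57 -0.17  0.18]
yaw -50.0 [-0.5  -0.65 -0.91  0.56 -0.26  0.27]
yaw -55.0 [-0.47 -0.58 -0.86  0.57 -0.34  0.36]
yaw -60.0 [-0.44 -0.51 -0.81  0.59 -0.42  0.46]
yaw -65.0 [-0.41 -0.44 -0.75  0.61 -0.49  0.56]
yaw -70.0 [-0.39 -0.36 -0.69  0.65 -0.55  0.66]
tip 50 [-0.36 -0.38 -0.75  0.54 -0.62  0.65]
tip 55 [-0.32 -0.38 -0.81  0.42 -0.7   0.62]
tip 60 [-0.29 -0.38 -0.86  0.29 -0.77  0.59]
tip 65 [-0.27 -0.35 -0.9   0.13 -0.83  0.54]
tip 70 [-0.24 -0.3  -0.93 -0.05 -0.89  0.47]
tip 75 [-0.22 -0.23 -0.94 -0.25 -0.95  0.38]
tip 80 [-0.21 -0.14 -0.95 -0.49 -0.99  0.27]
tip 85 [-0.2  -0.02 -0.93 -0.74 -1.01  0.14]
tip 90 [-0.2   0.11 -0.9  -1.01 -1.02  0.  ]
[-0.0067 -0.0701  0.0085]
```

```bash

python3 -m pendant '{"translation":[[-0.0013,-0.014,0.0017],[-0.0013,-0.014,0.0017],[-0.0013,-0.014,0.0017],[-0.0013,-0.014,0.0017],[-0.0013,-0.014,0.0017]],"rotation":[[0,0,0],[0,0,0],[0,0,0],[0,0,0],[0,0,0]]}'
python3 -m pendant '{"translation":[[0,0,0],[0,0,0],[0,0,0],[0,0,0],[0,0,0]],"rotation":[[0.0629,0,0.0629],[0.0629,0,0.0629],[0.0629,0,0.0629],[0.0629,0,0.0629],[0.0629,0,0.0629]]}'
python3 -m pendant '{"translation":[[0,0,0],[0,0,0],[0,0,0],[0,0,0],[0,0,0]],"rotation":[[0.0629,0,0.0629],[0.0629,0,0.0629],[0.0629,0,0.0629],[0.0629,0,0.0629],[0.0629,0,0.0629]]}'
python3 - <<'E'
from h import *
from scipy.spatial.transform import Rotation as Ro
s=manip.observe(); print(np.round(s["position"],1),np.round(s["joint_positions"],3),np.round(s["wrist_force"],1))
q=s["tcp_rot"]; M=Ro.from_quat([q[1],q[2],q[3],q[0]]).as_matrix(); z=M[:,2]; print("psi",np.degrees(np.arctan2(z[1],z[0])),"tip",np.degrees(np.arccos(-z[2])),"y",M[:,1].round(3))
E
```

```text
t: 9.62
position: [559.9, -297.0, 151.7]
tcp_rot: [0.368, 0.241, 0.893, -0.1]
wrist_force: [1.0, 0.0, -1.0]
grip_width: 0.677
gripper_force: 65.1
t: 10.03
position: [559.8, -296.6, 151.0]
tcp_rot: [0.345, 0.393, 0.836, -0.163]
wrist_force: [-0.1, 0.3, -3.1]
grip_width: 0.672
gripper_force: 65.4
t: 10.45
position: [560.1, -296.4, 150.7]
tcp_rot: [0.311, 0.532, 0.756, -0.221]
wrist_force: [0.8, -1.1, -2.6]
grip_width: 0.674
gripper_force: 65.4
[ 560.1 -296.4  150.7] [-0.455 -0.42  -0.731  0.642 -0.517  0.605] [ 0.8 -1.1 -2.6]
psi -70.52100590775363 tip 44.860632496516736 y [ 0.942  0.336 -0.002]
```

```bash

python3 -m pendant '{"translation":[[0,0,0],[0,0,0],[0,0,0],[0,0,0],[0,0,0]],"rotation":[[0,-0.08,0],[0,-0.08,0],[0,-0.08,0],[0,-0.08,0],[0,-0.08,0]]}'
python3 -m pendant '{"translation":[[0,0,0],[0,0,0],[0,0,0],[0,0,0],[0,0,0]],"rotation":[[0,-0.06,0],[0,-0.06,0],[0,-0.06,0],[0,-0.06,0],[0,-0.06,0]]}'
python3 -m pendant '{"translation":[[0,0,0],[0,0,0],[0,0,0],[0,0,0],[0,0,0]],"rotation":[[0,-0.06,0],[0,-0.06,0],[0,-0.06,0],[0,-0.06,0],[0,0,0]]}'
python3 -m pendant '{"translation":[[0,0,0],[0,0,0],[0,0,0],[0,0,0],[0,0,0]],"rotation":[[0,0,0],[0,0,0],[0,0,0],[0,0,0],[0,0,0]]}'
python3 -m pendant '{"translation":[[0,0,0],[0,0,0],[0,0,0],[0,0,0],[0,0,0]],"rotation":[[0,0,0],[0,0,0],[0,0,0],[0,0,0],[0,0,0]]}'
python3 -m pendant '{"translation":[[0,0,0],[0,0,0],[0,0,0],[0,0,0],[0,0,0]],"rotation":[[0,0,0],[0,0,0],[0,0,0],[0,0,0],[0,0,0]]}'
python3 - <<'E'
from h import *
s=manip.observe(); print(np.round(s["joint_positions"],3))
im=manip.grab_frame("side")["image"][180:400,260:460]; t=manip.grab_frame("top")["image"][180:310,320:500]; w=manip.grab_frame("wrist")["image"]
cv2.imwrite("pics/pour.png",np.vstack([np.hstack([cv2.resize(im,(400,400)),cv2.resize(t,(400,400))]),np.hstack([cv2.resize(w,(266,200)),np.zeros((200,534,3),np.uint8)])]))
E
```

```text
t: 10.87
position: [560.1, -296.5, 151.1]
tcp_rot: [0.427, 0.49, 0.698, -0.301]
wrist_force: [1.1, 0.7, -1.9]
grip_width: 0.671
gripper_force: 65.2
t: 11.28
position: [565.6, -296.7, 151.8]
tcp_rot: [0.505, 0.453, 0.642, -0.358]
wrist_force: [0.8, -0.6, -2.1]
grip_width: 0.674
gripper_force: 65.3
t: 11.7
position: [565.0, -296.4, 145.0]
tcp_rot: [0.56, 0.416, 0.594, -0.4]
wrist_force: [-0.8, -0.2, -2.8]
grip_width: 0.672
gripper_force: 65.3
t: 12.12
position: [567.1, -296.6, 151.7]
tcp_rot: [0.562, 0.418, 0.592, -0.398]
wrist_force: [-1.0, 0.1, -1.6]
grip_width: 0.673
gripper_force: 65.3
t: 12.53
position: [566.4, -296.3, 149.5]
tcp_rot: [0.561, 0.417, 0.593, -0.399]
wrist_force: [0.6, 0.0, -0.9]
grip_width: 0.675
gripper_force: 65.3
t: 12.95
position: [566.4, -296.4, 149.5]
tcp_rot: [0.561, 0.417, 0.593, -0.399]
wrist_force: [-0.1, 0.3, -0.9]
grip_width: 0.675
gripper_force: 65.3
[-0.305 -0.005 -1.06  -0.97  -0.924  0.064]
```

View pics/pour.png

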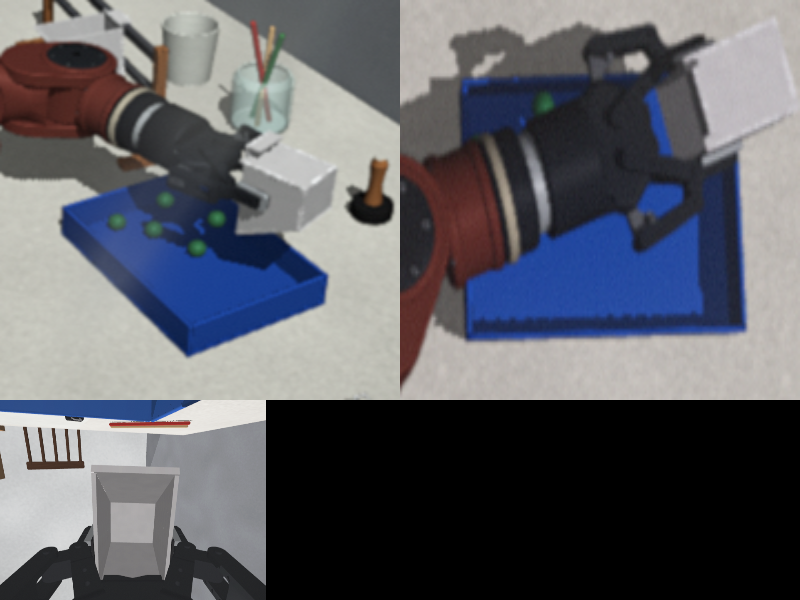

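All five marbles lie in the tray; in the side view they are at (117,222), (153,229), (166,200), (217,218) and (198,247). The wrist view shows the bin empty. Now I'll choose the place to stand it.

```bash
python3 - <<'E'
from ik import *
from h import load,onz,manip
import cv2
f=load("top0.npz")
for n,p in [("clip1",(527,241)),("clip2",(514,345)),("paper",(536,290)),("spot",(507,290))]: print(n,onz(f,p,0).round())
t=manip.grab_frame("top"); hsv=cv2.cvtColor(t["image"],cv2.COLOR_BGR2HSV)
b=cv2.inRange(hsv,(105,120,40),(130,255,255)); x,y,w,h=cv2.boundingRect(b); print("tray px",x,y,w,h)
s=manip.observe(); q=np.array(s["joint_positions"]); T=np.array(s["position"])
for tip in range(85,-1,-10):
    r=ik(T,tool(-70.5,tip),[q],.003); print(tip,None if r is None else r.round(2)); q=r if r is not None else q
for a in np.linspace(0,1,6):
    r=ik(T,tool(-70.5+70.5*a,0),[q],.003); print(a,None if r is None else r.round(2)); q=r if r is not None else q
for z in (150,36):
    r=ik(np.array([415,-405,z]),tool(0,0),[q],.003); print(z,None if r is None else r.round(2))
E
```

```text
clip1 [ 529. -470.    0.]
clip2 [ 306. -433.    0.]
paper [ 423. -484.    0.]
spot [ 422. -422.    0.]
tray px 348 204 127 86
85 [-0.2   0.01 -0.9  -0.74 -1.03  0.15]
75 [-0.22 -0.2  -0.91 -0.25 -0.96  0.39]
65 [-0.26 -0.31 -0.86  0.14 -0.84  0.55]
55 [-0.32 -0.35 -0.78  0.42 -0.71  0.64]
45 [-0.39 -0.32 -0.66  0.65 -0.56  0.67]
35 [-0.46 -0.25 -0.52  0.84 -0.41  0.67]
25 [-0.53 -0.15 -0.37  1.01 -0.28  0.65]
15 [-0.6  -0.02 -0.2   1.18 -0.15  0.62]
5 [-0.66  0.14 -0.02  1.34 -0.05  0.57]
0.0 [-0.69  0.22  0.08  1.43  0.    0.55]
0.2 [-0.69  0.22  0.08  1.43  0.    0.3 ]
0.4 [-0.69  0.22  0.08  1.43  0.    0.05]
0.6000000000000001 [-0.69  0.22  0.08  1.43  0.   -0.19]
0.8 [-0.69  0.22  0.08  1.43  0.   -0.44]
1.0 [-0.69  0.22  0.08  1.43  0.   -0.69]
150 [-1.    0.03 -0.13  1.41 -0.   -1.  ]
36 [-1.    0.09 -0.28  1.2  -0.   -1.  ]
```

```bash

python3 -m pendant '{"translation":[[0,0,0],[0,0,0],[0,0,0],[0,0,0],[0,0,0]],"rotation":[[0,0.1,0],[0,0.1,0],[0,0.1,0],[0,0.1,0],[0,0.1,0]]}'
python3 -m pendant '{"translation":[[0,0,0],[0,0,0],[0,0,0],[0,0,0],[0,0,0]],"rotation":[[0,0.1,0],[0,0.1,0],[0,0.1,0],[0,0.1,0],[0,0.1,0]]}'
python3 -m pendant '{"translation":[[0,0,0],[0,0,0],[0,0,0],[0,0,0],[0,0,0]],"rotation":[[0,0.1,0],[0,0.1,0],[0,0.1,0],[0,0.1,0],[0,0.1,0]]}'
python3 -m pendant '{"translation":[[0,0,0],[0,0,0],[0,0,0],[0,0,0],[0,0,0]],"rotation":[[0,0.1,0],[0,0.1,0],[0,0.1,0],[0,0.1,0],[0,0.037,0]]}'
python3 -m pendant '{"translation":[[0,0,0],[0,0,0],[0,0,0],[0,0,0],[0,0,0]],"rotation":[[0,0,-0.13],[0,0,-0.13],[0,0,-0.13],[0,0,-0.13],[0,0,-0.13]]}'
python3 -m pendant '{"translation":[[0,0,0],[0,0,0],[0,0,0],[0,0,0],[0,0,0]],"rotation":[[0,0,-0.13],[0,0,-0.13],[0,0,-0.13],[0,0,-0.13],[0,0,-0.13]]}'
python3 -m pendant '{"translation":[[0,0,0],[0,0,0],[0,0,0],[0,0,0],[0,0,0]],"rotation":[[0,0,-0.13],[0,0,-0.13],[0,0,-0.007],[0,0,0],[0,0,0]]}'
python3 - <<'E'
from h import *
from scipy.spatial.transform import Rotation as Ro
s=manip.observe(); print(np.round(s["position"],1),np.round(s["joint_positions"],3))
q=s["tcp_rot"]; M=Ro.from_quat([q[1],q[2],q[3],q[0]]).as_matrix(); print(M.round(3).tolist())
print("to go (tool, shares)",(M.T@(np.array([420,-408,70])-s["position"])/750).round(4))
E
```

```text
t: 13.57
position: [569.0, -296.8, 148.7]
tcp_rot: [0.461, 0.474, 0.675, -0.327]
wrist_force: [2.0, -0.7, -1.7]
grip_width: 0.674
gripper_force: 65.3
t: 13.98
position: [569.9, -297.1, 150.2]
tcp_rot: [0.321, 0.529, 0.752, -0.228]
wrist_force: [0.3, -0.1, -2.0]
grip_width: 0.676
gripper_force: 65.2
t: 14.4
position: [570.1, -297.5, 150.0]
tcp_rot: [0.168, 0.563, 0.8, -0.121]
wrist_force: [-0.5, -0.6, -1.0]
grip_width: 0.673
gripper_force: 65.2
t: 14.82
position: [570.1, -299.1, 149.3]
tcp_rot: [0.029, 0.576, 0.816, -0.023]
wrist_force: [0.2, -0.7, -0.2]
grip_width: 0.672
gripper_force: 65.2
t: 15.23
position: [570.0, -297.7, 149.1]
tcp_rot: [0.023, 0.349, 0.937, -0.031]
wrist_force: [-0.5, -0.2, -2.1]
grip_width: 0.676
gripper_force: 65.5
t: 15.65
position: [570.0, -297.7, 149.2]
tcp_rot: [0.015, 0.101, 0.994, -0.036]
wrist_force: [0.0, 0.1, -1.3]
grip_width: 0.675
gripper_force: 65.5
t: 16.07
position: [569.9, -297.6, 149.3]
tcp_rot: [0.011, 0.0, 0.999, -0.037]
wrist_force: [0.4, 0.1, -1.1]
grip_width: 0.675
gripper_force: 65.4
[ 569.9 -297.6  149.3] [-0.663  0.16   0.007  1.355 -0.045 -0.664]
[[-1.0, 0.001, 0.022], [-0.0, 0.997, -0.074], [-0.022, -0.074, -0.997]]
to go (tool, shares) [ 0.2022 -0.1392  0.112 ]
```

```bash

python3 -m pendant '{"translation":[[0,0,0],[0.02,-0.0147,0],[0.02,-0.0147,0],[0.02,-0.0147,0],[0.02,-0.0147,0]],"rotation":[[-0.094,0.083,0],[0,0,0],[0,0,0],[0,0,0],[0,0,0]]}'
python3 -m pendant '{"translation":[[0.024,-0.0176,0],[0.024,-0.0176,0],[0.024,-0.0176,0],[0.024,-0.0176,0],[0.024,-0.0176,0]],"rotation":[[0,0,0],[0,0,0],[0,0,0],[0,0,0],[0,0,0]]}'
python3 -m pendant '{"translation":[[0,0,0.016],[0,0,0.02],[0,0,0.02],[0,0,0.02],[0,0,0.016]],"rotation":[[0,0,0],[0,0,0],[0,0,0],[0,0,0],[0,0,0]]}'
python3 -m pendant '{"translation":[[0,0,0],[0,0,0],[0,0,0],[0,0,0],[0,0,0]],"rotation":[[0,0,0],[0,0,0],[0,0,0],[0,0,0],[0,0,0]]}'
python3 - <<'E'
from h import *
from scipy.spatial.transform import Rotation as Ro
s=manip.observe(); print(np.round(s["position"],1),np.round(s["wrist_force"],1))
q=s["tcp_rot"]; M=Ro.from_quat([q[1],q[2],q[3],q[0]]).as_matrix(); print(M.round(3).tolist())
im=manip.grab_frame("side")["image"][260:460,400-100:600]; t=manip.grab_frame("top")["image"][180:330,320:540]
cv2.imwrite("pics/place.png",np.vstack([cv2.resize(im,(450,300),interpolation=2),cv2.resize(t,(450,300))]))
E
```

```text
t: 16.48
position: [509.5, -342.2, 151.3]
tcp_rot: [-0.022, 0.001, 1.0, 0.0]
wrist_force: [-0.4, -0.5, -1.8]
grip_width: 0.675
gripper_force: 65.2
t: 16.9
position: [419.3, -408.5, 156.1]
tcp_rot: [-0.022, 0.001, 1.0, -0.0]
wrist_force: [-0.0, 0.0, -1.0]
grip_width: 0.672
gripper_force: 65.2
t: 17.32
position: [417.1, -407.4, 85.5]
tcp_rot: [-0.022, 0.0, 1.0, 0.0]
wrist_force: [-0.8, 0.5, -1.1]
grip_width: 0.677
gripper_force: 65.3
t: 17.73
position: [417.6, -408.3, 88.1]
tcp_rot: [-0.021, -0.0, 1.0, -0.001]
wrist_force: [-1.0, 0.1, -1.5]
grip_width: 0.67
gripper_force: 65.3
[ 417.6 -408.3   88.1] [-1.   0.1 -1.5]
[[-0.999, -0.001, -0.043], [-0.001, 1.0, -0.002], [0.043, -0.001, -0.999]]
```

View pics/place.png

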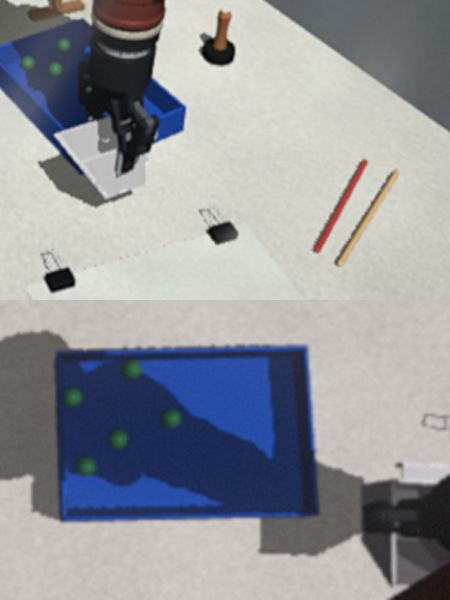

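The top half shows the bin held over the clear patch between the tray and the paper, away from the clips. All five marbles are in the tray (bottom half). Lowering until contact.

```bash

python3 -m pendant '{"translation":[[0,0,0.015],[0,0,0.015],[0,0,0.015],[0,0,0.01],[0,0,0]],"rotation":[[0,0,0],[0,0,0],[0,0,0],[0,0,0],[0,0,0]]}'
python3 -m pendant '{"translation":[[0,0,0.003],[0,0,0.003],[0,0,0.003],[0,0,0],[0,0,0]],"rotation":[[0,0,0],[0,0,0],[0,0,0],[0,0,0],[0,0,0]]}'
```

```text
t: 18.25
position: [414.1, -406.3, 42.7]
tcp_rot: [-0.023, -0.001, 1.0, 0.002]
wrist_force: [-0.8, -0.6, -1.2]
grip_width: 0.674
gripper_force: 65.3
t: 18.67
position: [415.1, -408.0, 39.3]
tcp_rot: [-0.022, -0.001, 1.0, -0.0]
wrist_force: [-0.6, 0.3, -1.2]
grip_width: 0.677
gripper_force: 65.3
```

```bash

python3 -m pendant '{"translation":[[0,0,0.002],[0,0,0.001],[0,0,0],[0,0,0],[0,0,0]],"rotation":[[0,0,0],[0,0,0],[0,0,0],[0,0,0],[0,0,0]]}'
python3 -m pendant '{"translation":[[0,0,0.001],[0,0,0.001],[0,0,0],[0,0,0],[0,0,0]],"rotation":[[0,0,0],[0,0,0],[0,0,0],[0,0,0],[0,0,0]]}'
```

```text
t: 19.08
position: [414.9, -407.9, 36.9]
tcp_rot: [-0.022, -0.001, 1.0, -0.0]
wrist_force: [0.7, 0.8, -1.0]
grip_width: 0.677
gripper_force: 65.3
t: 19.5
position: [415.1, -408.0, 35.9]
tcp_rot: [-0.022, -0.001, 1.0, -0.0]
wrist_force: [-0.3, 2.6, 5.6]
grip_width: 0.68
gripper_force: 66.0
```

Contact at about 6 N. Release, then back off straight up.

```bash

python3 -m pendant '{"translation":[[0,0,0],[0,0,0],[0,0,0],[0,0,0],[0,0,0]],"rotation":[[0,0,0],[0,0,0],[0,0,0],[0,0,0],[0,0,0]]}' 1
python3 -m pendant '{"translation":[[0,0,0],[0,0,0],[0,0,0],[0,0,0],[0,0,0]],"rotation":[[0,0,0],[0,0,0],[0,0,0],[0,0,0],[0,0,0]]}'
python3 -m pendant '{"translation":[[0,0,-0.01],[0,0,-0.02],[0,0,-0.04],[0,0,-0.05],[0,0,-0.05]],"rotation":[[0,0,0],[0,0,0],[0,0,0],[0,0,0],[0,0,0]]}'
python3 -m pendant '{"translation":[[0,0,-0.04],[0,0,-0.02],[0,0,0],[0,0,0],[0,0,0]],"rotation":[[0,0,0],[0,0,0],[0,0,0],[0,0,0],[0,0,0]]}'
python3 - <<'E'
from h import *
s=manip.observe(); print(s["t"],np.round(s["position"],1),np.round(s["wrist_force"],1))
im=manip.grab_frame("side")["image"]; t=manip.grab_frame("top")["image"]
cv2.imwrite("pics/end.png",np.vstack([cv2.resize(im[140:400,150:550],(440,286)),cv2.resize(t[80:340,80:560],(528,286))[:,:440] if 0 else cv2.resize(t[80:340,80:560],(440,238))]))
E
```

```text
t: 19.92
position: [414.8, -407.8, 35.2]
tcp_rot: [-0.022, -0.001, 1.0, -0.0]
wrist_force: [1.1, -0.6, -0.3]
grip_width: 0.999
gripper_force: 0.0
t: 20.33
position: [414.9, -407.9, 35.4]
tcp_rot: [-0.022, -0.001, 1.0, -0.0]
wrist_force: [0.4, -0.4, -0.1]
grip_width: 0.999
gripper_force: 0.0
t: 20.75
position: [420.1, -407.2, 164.2]
tcp_rot: [-0.022, -0.001, 1.0, 0.0]
wrist_force: [-0.0, -0.6, 0.1]
grip_width: 0.999
gripper_force: 0.0
t: 21.17
position: [422.2, -407.5, 206.9]
tcp_rot: [-0.022, -0.001, 1.0, 0.0]
wrist_force: [0.2, 0.3, 0.3]
grip_width: 0.998
gripper_force: 0.0
21.1667 [ 422.2 -407.5  206.9] [0.2 0.3 0.3]
```

View pics/end.png

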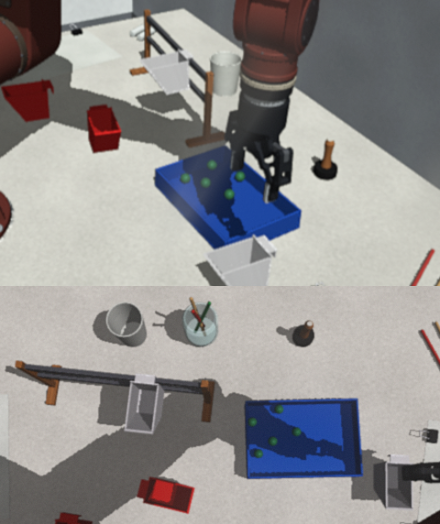

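The marbles are all in the level tray, with five green dots around (270,430). The bin stands upright at (398,480) outside the tray, and nothing else has moved. The gripper is clear.

```bash
python3 -c "
from bench import manip
print(manip.hand_in())"
```

```text
the job is handed in; nothing more can be done
None
```

Job handed in at about 21 s: all five marbles are in the level tray, the empty bin stands upright on the table outside it, and nothing else moved; the wrist force spiked once to about 76 N while tipping, under the 120 N limit.

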